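# Fill the sanding-pad box and sweep it level

### The job

Put the hand sanding pad with the short black knob, which lies on the countertop, into the empty red-floored pocket of the pad box so that it sits flat, knob up, below the rim. Then, to check that nothing stands above the rim, slide the level bar with the yellow knob along its rods right across the box to the far end, and let go. Leave the pad with the tall orange knob where it is.

Things in the scene. Friction and masses are not known exactly. Their poses are not given: they have to be found in the camera images.
- short_pad_mid (a point): Pad to put away, loose, 0.13 to 0.25 kg: rigid blue base 100 x 50 x 14 mm, dark underside, with a round black knob (24 mm diameter) on its middle, to 44 mm total height. Point: on the knob's axis, 22 mm above the underside. x along the 100 mm side, z up. Grip the knob from above, clear of the base, fingers apart along x.
- tall_pad_mid (a point): Pad to leave alone, loose: same blue 100 x 50 x 14 mm base, but a tall orange knob (24 mm diameter), 78 mm total height, too tall for the box. Point: on the knob's axis, 39 mm above the underside. x along the 100 mm side, z up.
- pocket (a point): Centre of the empty pocket's red floor (its top) in the fixed wooden box. Pocket 120 mm along x, 68 mm along y, rim 50 mm above this floor, z up. Three pockets side by side along y, 72 mm pitch; any one may be the empty one, the others hold a green and a grey pad, below the rim. Walls 6 mm, dividers 4 mm. The pad lies with its 100 mm side along x.
- bar_knob (a point): Middle of the level bar's yellow knob (22 mm diameter, 32 mm high, upright), 16 mm above the bar's top, 27 mm above the rim. Aluminium bar along x, 20 mm wide, underside 3 mm above the rim, on two rods along y. Parked beyond the box's -y end; slides along +y 292 mm to a stop beyond the other end. Needs 2 to 4 N, no spring. A pad standing too high stops it.
Mind the look-alikes: they are no part of the job. What is shaped like the part that bears short_pad_mid but pink is not meant.

How it is judged (in metres and radians):
On the way, in this order (a step that is already met when the one before it is completed fails the run):
1. the short-knobbed pad lies flat in the empty pocket, the bar still parked (horizontal distance between short_pad_mid and pocket below 0.02 m and z of short_pad_mid in the frame of pocket between 0.017 and 0.027 m and angle between short_pad_mid's own z axis and vertical below 0.17 rad and distance of bar_knob from where it was at the start of the episode below 0.03 m), for 0.2 s.
2. the level bar has been swept right across the box (distance of bar_knob from where it was at the start of the episode above 0.27 m), for 0.2 s.
At the end, for the whole second after the job is handed in: The short-knobbed pad rests flat on the pocket's floor (centre within 20 mm of the pocket's, height within 5 mm, tilt under 10 degrees), the level bar stands at the far end (moved more than 270 of its 292 mm), and the tall-knobbed pad is within 30 mm of where it was (horizontal distance between short_pad_mid and pocket below 0.02 m and z of short_pad_mid in the frame of pocket between 0.017 and 0.027 m and angle between short_pad_mid's own z axis and vertical below 0.17 rad and distance of bar_knob from where it was at the start of the episode above 0.27 m and distance of tall_pad_mid from where it was at the start of the episode below 0.03 m); the robot touches nothing.
It fails at once if the tall-knobbed pad was moved more than 30 mm (distance of tall_pad_mid from where it was at the start of the episode above 0.03 m).
It also fails if it takes over 51 s, if anything falls off the work surface, if the arm or the gripper's body presses on something with over 40 N, if the wrist force passes 120 N, or if a joint passes its speed limit or range.

### The arm

A 6-joint arm with a two-finger parallel gripper is mounted at the origin on the work surface. World frame = base frame: x ahead of the robot, y to its left, z up, the work surface at z = 0. Lengths are in m, angles in degrees, forces in N, time in s.
With the tool pointing down it reaches from about 0.4 to 0.825 m from the base axis. Payload 7 kg.
Tool frame: the origin (TCP) lies at the very end of the fingers, on their centre line; the grasp point (between the pads) lies behind it (r.grasp_offset is the z of the grasp point in the tool frame, in m); z points along the fingers, y is the direction in which the jaws open and shut (so a half turn about z gives the same grasp; the last joint's range is limited). The gripper opens to 88 mm and grips with 3 to 60 N. Pads are 19 mm wide; open, the fingers measure 130 mm over their backs; the gripper's body (78 mm by 193 mm) begins 47 mm behind the grasp point.
Start: joints at [90.017, 20.546, 0.682, 0, -70.136, -16.507], TCP at [0.192, 0.647, 0.227] pointing down, gripper open.
Joint ranges: [-176.03, 176.03], [-82.01, 121.73], [-58.28, 71.71], [-173.87, 95.51], [-174.79, -0.11], [-173.66, 173.66]. Speed limits (degrees/s): [136.94, 136.94, 172.46, 180, 180, 180].

### API

Orientations are given as [roll, pitch, yaw] about the fixed x, y, z axes, in that order (R = Rz(yaw) Ry(pitch) Rx(roll)).
In Python, from plant import r gives the robot as it stands. The module is installed in compiled form; this text tells all that it offers.
- The arm moves only by the tool servo_tool, never from a script. Its argument "targets" is a list of rows, each an object of numbers: "dx", "dy", "dz": the shift along the world's x, y, z in cm; "spin": the turn about the world's z in rad; "grip": the opening in per cent of the stroke, from 0 (shut) to 100 (fully open). A call has exactly 10 rows; each row is the pose to reach, as a shift and turn from the pose commanded when the call began; what a row does not reach only later rows make up. A row lasts 1/12 s, in which the tool goes at most 41.7 mm and 7.16 degrees, less where a joint would pass 70% of its speed; a pose out of reach is approached as far as the arm can. A call with a gripper value outside its range is refused whole. The fingers move at their own pace and stop on an object; "squeeze" is the grip in N (left out, the last holds). Time passes only in rows, so rows that repeat a pose let the fingers close, or fill a call up. It gives the time, the measured TCP pose, the force and the opening at its end, in the units of the state.
- r.get_state(): the state, without advancing time (a new reading comes with each control period).
- r.capture(name): name is "scene" or "top"; returns the picture (400x640x3 uint8, blue, green, red); there is no depth.
- r.get_calibration(name): a dict with "K" (3x3 intrinsics, pixels), "extrinsics" (4x4, takes a point from camera to world coordinates). Camera axes: x right, y down, z forward; pixel columns grow to the right and rows downward; lengths in m; the calibration is good to about 2 mm. A picture is of the moment at which its call begins. get_calibration takes no time and is no camera call.
- r.close_job(): hands the job in, once; it reports no verdict.
Trained networks look in the newest picture that a camera, given by its name, has taken for a name from the list of things; names that differ only in an ending like _2 or _b are one class to them, and where a whole thing is asked for, a point or a joint stands for the part that bears it (a point fixed in the world has none). Each returns a list of dicts, best first, with "p" (0 to 1); they miss things now and then, are a little off and sometimes report something else, mostly with a low value. They report only what shows in the picture. A call takes as long as a camera call. They do not tell look-alikes from the thing itself.
- r.cut_out(name, camera): "mask" (400x640 bool, what is visible of it) and "extent" ([left, top, right, bottom] in pixels, round what is visible of it).
The state is a dict: "time_s": time; "joints": joint angles; "qd": joint speeds; "joint_torque": joint torques, N m; "tcp_pos": TCP position; "eef_rot": TCP orientation; "contact_force": force on the tool from outside, world axes, zero at the start; "moment": the same for the moment, N m; "gripper_width": finger opening in m.
Only numpy, scipy, OpenCV 4.12 (cv2) and the standard library are available. Lean on these libraries where they do the work, as an engineer would, in place of code of your own. Each camera call takes 0.05 s, during which the arm holds its last target. There are 200 camera calls.

## Working session

There is one attempt and no reset: what is moved stays moved. The work goes in short steps, Python scripts to look and compute and a tool call to move; the robot and the scene stay as the last step left them, time stands still between calls to the robot, and variables do not carry over. Pictures are saved under pics/ and viewed, about 8 in all and at most 12, crops included, and the job is handed in when it is done.

Besides the shell and the picture viewer there is one more tool, called after "Emit:" by a JSON object that holds its "method" and its "body", one argument or row to a line. servo_tool: Moves the arm, as the interface text tells. Its arguments: {"type":"object","properties":{"targets":{"type":"array"},"squeeze":{"type":"number"}},"required":["targets"]}

```bash
mkdir -p pics; python3 - <<'E'
from plant import r
import cv2,numpy as np
np.set_printoptions(precision=4,suppress=True)
s=r.get_state();print(s,r.grasp_offset)
for n in("scene","top"):
    cv2.imwrite(f"pics/{n}0.png",r.capture(n));c=r.get_calibration(n);print(n,c["K"],c["extrinsics"])
    for t in("short_pad_mid","tall_pad_mid","bar_knob","pocket"):
        try: print(t,[(round(d["p"],2),d["extent"]) for d in r.cut_out(t,n)])
        except Exception as e: print(t,e)
E
```

```text
{'time_s': 0.0, 'joints': array([ 90.0168,  20.5896,   0.6365,  -0.0205, -70.1346, -16.5065]), 'qd': array([-0.0622,  0.0374,  0.0054, -0.0281,  0.0472, -0.0564]), 'joint_torque': array([ -0.0012, -58.2716,  29.3053,   6.9971,   0.0069,  -0.0002]), 'tcp_pos': array([0.1915, 0.6468, 0.2257]), 'eef_rot': array([179.9104,  -0.0064, -16.4968]), 'contact_force': array([ 0.0792, -0.5346, -0.2903]), 'moment': array([-0.0074,  0.0072,  0.0053]), 'gripper_width': 0.08767227511241567} -0.0188
scene [[418.2568   0.     319.9673]
 [  0.     418.2568 186.2394]
 [  0.       0.       1.    ]] [[ 0.0323  0.5373 -0.8428  1.283 ]
 [ 0.9995 -0.0185  0.0265 -0.0483]
 [-0.0014 -0.8432 -0.5376  0.5916]
 [ 0.      0.      0.      1.    ]]
short_pad_mid [(0.66, [239.2, 217.2, 269.8, 253.4])]
tall_pad_mid [(0.87, [169.1, 204.3, 195.3, 253.7])]
bar_knob [(0.93, [337.9, 196.5, 375.4, 261.8])]
pocket [(0.78, [407.5, 217.9, 433.2, 238.5])]
top [[497.8033   0.     315.854 ]
 [  0.     497.8033 194.7688]
 [  0.       0.       1.    ]] [[-0.0083 -0.9935  0.1133  0.4046]
 [-0.9996  0.0054 -0.0261 -0.0207]
 [ 0.0253 -0.1134 -0.9932  1.0999]
 [ 0.      0.      0.      1.    ]]
short_pad_mid [(0.92, [272.6, 236.9, 314.6, 285.1]), (0.91, [356.9, 159.6, 383.5, 208.8]), (0.57, [340.3, 228.4, 388.6, 271.3])]
tall_pad_mid [(0.66, [426.6, 161.5, 457.5, 209.1])]
bar_knob [(0.76, [262.7, 115.8, 288.5, 200.9])]
pocket [(0.82, [189.7, 142.6, 225.6, 198.5])]
```

View pics/top0.png

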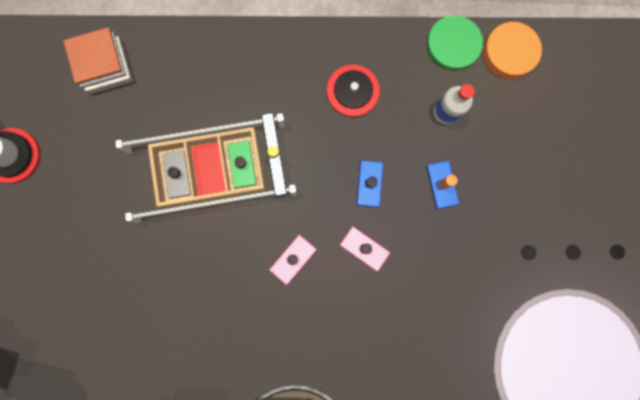

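View pics/scene0.png

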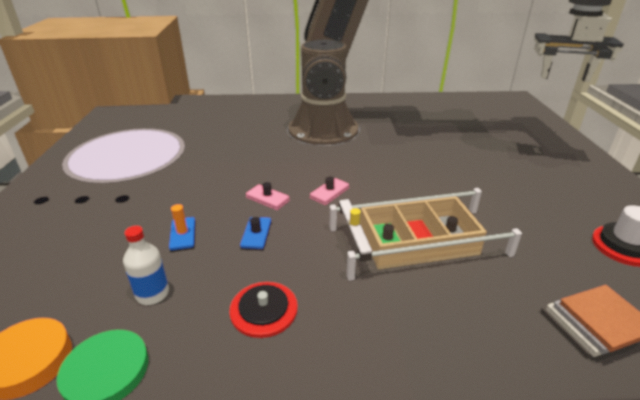

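Top view: the blue pad with the short black knob is at (371,183). Look-alikes are the pink pads at (293,260) and (366,248), the green pad at (240,163) and the grey one at (174,173) in the box, and the tall orange-knobbed pad at (445,185). I choose (371,183). The empty red pocket is at (209,168) and the yellow knob at (273,152).

```bash
cat >h.py <<'E'
import cv2,numpy as np
from plant import r
np.set_printoptions(precision=4,suppress=True)
C={n:r.get_calibration(n) for n in("scene","top")}
def ray(n,p):
    K,E=C[n]["K"],C[n]["extrinsics"]; d=E[:3,:3]@np.linalg.solve(K,[p[0],p[1],1]); return E[:3,3],d/np.linalg.norm(d)
def atz(n,p,z):
    o,d=ray(n,p); return o+d*(z-o[2])/d[2]
def tri(pt,ps):
    A=np.zeros((3,3));b=np.zeros(3);L=[]
    for n,p in(("top",pt),("scene",ps)):
        o,d=ray(n,p);P=np.eye(3)-np.outer(d,d);A+=P;b+=P@o;L.append((P,o))
    x=np.linalg.solve(A,b);return x,[np.linalg.norm(P@(x-o)) for P,o in L]
def proj(n,X):
    K,E=C[n]["K"],C[n]["extrinsics"];c=K@(E[:3,:3].T@(np.asarray(X)-E[:3,3]));return c[:2]/c[2]
def blob(im,lo,hi,box):
    h=cv2.cvtColor(im,cv2.COLOR_BGR2HSV);m=cv2.inRange(h,np.array(lo),np.array(hi))
    k=np.zeros_like(m);l,t,R,b=box;k[t:b,l:R]=m[t:b,l:R];return k
def cen(m):
    M=cv2.moments(m,True);return np.array([M["m10"],M["m01"]])/M["m00"]
E
python3 - <<'E'
from h import *
t=cv2.imread("pics/top0.png");s=cv2.imread("pics/scene0.png")
BL=((100,120,60),(125,255,255));Y=((20,120,100),(35,255,255));RD=((0,150,90),(6,255,255));K=((0,0,0),(180,255,60))
for nm,bx in(("short",(350,150,392,215)),("tall",(420,150,465,215))):
    m=blob(t,*BL,bx);pts=np.argwhere(m)[:,::-1].astype(np.float32)
    w=np.array([atz("top",p,.014)[:2] for p in cv2.convexHull(pts)[:,0]],np.float32)
    (c,sz,a)=cv2.minAreaRect(w);print(nm,c,sz,a,cv2.boxPoints((c,sz,a)))
m=blob(t,*RD,(180,130,235,205));pts=np.argwhere(m)[:,::-1].astype(np.float32);print("red px",cv2.minAreaRect(pts))
for z in(.0,.006,.03):
    w=np.array([atz("top",p,z)[:2] for p in cv2.convexHull(pts)[:,0]],np.float32);c=cv2.minAreaRect(w);print("red",z,c)
yt=cen(blob(t,*Y,(260,140,290,165)));ys=cen(blob(s,*Y,(345,200,368,230)));print(yt,ys,tri(yt,ys))
big=lambda im,b,f:cv2.resize(im[b[1]:b[3],b[0]:b[2]],None,fx=f,fy=f,interpolation=cv2.INTER_CUBIC)
A=big(t,(110,100,310,230),4);B=big(t,(330,140,470,220),4);D=big(s,(320,180,540,300),3)
cv2.imwrite("pics/c1.png",A);cv2.imwrite("pics/c2.png",B);cv2.imwrite("pics/c3.png",D)
E
```

```text
short (0.5534591674804688, -0.16817262768745422) (0.05048021301627159, 0.10037265717983246) 83.94081115722656 [[ 0.5009 -0.188 ]
 [ 0.6007 -0.1986]
 [ 0.606  -0.1484]
 [ 0.5062 -0.1378]]
tall (0.5505010485649109, -0.3298484981060028) (0.10022369772195816, 0.05157936364412308) 11.105768203735352 [[ 0.4964 -0.3142]
 [ 0.5063 -0.3648]
 [ 0.6046 -0.3455]
 [ 0.5947 -0.2949]]
red px ((207.372802734375, 168.1734161376953), (49.41858673095703, 26.838096618652344), 81.25383758544922)
red 0.0 ((0.5913000702857971, 0.19135227799415588), (0.11110919713973999, 0.059180308133363724), 9.451845169067383)
red 0.006 ((0.5902817845344543, 0.190195694565773), (0.11050307005643845, 0.058857470750808716), 9.451847076416016)
red 0.03 ((0.5862089395523071, 0.1855694204568863), (0.10807856917381287, 0.05756611004471779), 9.451848030090332)
[272.7531 151.8519] [355.2975 216.2152] (array([0.6095, 0.0423, 0.089 ]), [np.float64(0.0014362298741776582), np.float64(0.0014362298741776355)])
```

View pics/c1.png

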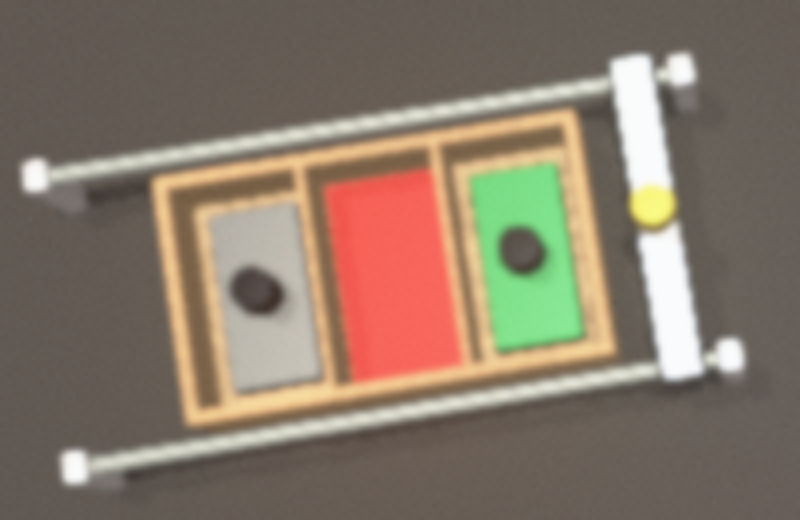

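View pics/c2.png

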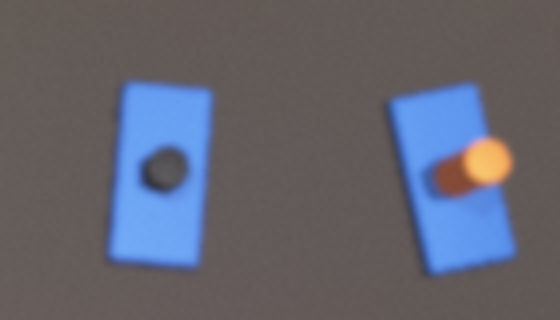

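View pics/c3.png

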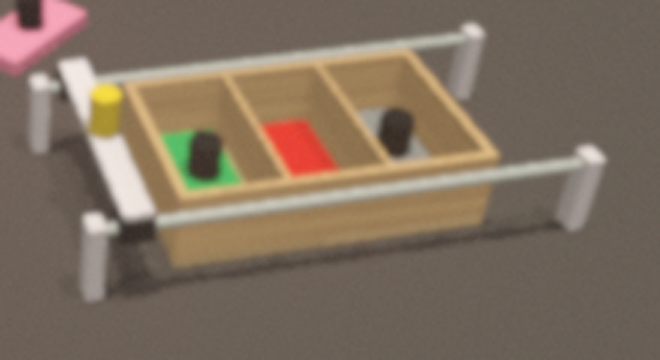

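Crops: the short blue pad with its black knob is at top (371,183), confirmed. The middle pocket is red and empty, and the bar is parked at the -y end. Next I fit the box rim from its corners in both views.

```bash
python3 - <<'E'
from h import *
T=[(148,145),(253.75,127),(263.75,188.25),(157.5,206.75)]
S=[(485.7,231.7),(381.7,246),(362.7,208.3),(455,197.3)]
X=[]
for a,b in zip(T,S): x,e=tri(a,b);X.append(x);print(x,e[0])
X=np.array(X);print("centre",X.mean(0))
for z in(.05,.056,.062):
    w=np.array([atz("top",p,z) for p in T]);c=w.mean(0)
    ey=(w[0]+w[3]-w[1]-w[2])/2;ex=(w[0]+w[1]-w[2]-w[3])/2
    print(z,c,np.linalg.norm(ey),np.linalg.norm(ex),np.degrees([np.arctan2(-ey[0],ey[1]),np.arctan2(ex[1],ex[0])]))
k=cen(blob(cv2.imread("pics/top0.png"),(0,0,0),(180,255,75),(362,172,380,194)))
print("padknob",k,atz("top",k,.035),atz("top",k,.044))
yt=(273,151.3);print("yellow top",[atz("top",yt,z) for z in (.095,.1)])
yb=cen(blob(cv2.imread("pics/scene0.png"),(20,120,100),(35,255,255),(345,200,368,230)));print([proj("scene",(.607,.043,z)) for z in(.078,.083,.088,.094)],yb)
E
```

```text
[0.6311 0.3062 0.0594] 0.0007159830692725323
[0.6694 0.0864 0.0609] 0.003371325926735439
[0.5384 0.0652 0.057 ] 0.0035928755380291093
[0.5006 0.2841 0.0556] 0.0009963028432957506
centre [0.5849 0.1854 0.0582]
0.05 [0.5861 0.1848 0.05  ] 0.22668975606528868 0.13443910946987375 [9.7547 9.77  ]
0.056 [0.5851 0.1837 0.056 ] 0.22539421482730398 0.13367078445449018 [9.7547 9.77  ]
0.062 [0.584  0.1825 0.062 ] 0.22409867358931929 0.13290245943910658 [9.7547 9.77  ]
padknob [367.6 184.6] [ 0.5476 -0.1609  0.035 ] [ 0.5464 -0.1597  0.044 ]
yellow top [array([0.6093, 0.04  , 0.095 ]), array([0.6083, 0.0397, 0.1   ])]
[array([354.5711, 219.8529]), array([354.6778, 217.8742]), array([354.7851, 215.883 ]), array([354.9148, 213.4766])] [355.2975 216.2152]
```

Emit:
{"method": "servo_tool", "body": {
  "targets": [
    {"dx":2.9,"dy":-2.9,"dz":0,"spin":-0.1,"grip":50},
    {"dx":5.8,"dy":-5.8,"dz":0,"spin":-0.2,"grip":50},
    {"dx":8.7,"dy":-8.7,"dz":0,"spin":-0.3,"grip":50},
    {"dx":11.6,"dy":-11.6,"dz":0,"spin":-0.4,"grip":50},
    {"dx":14.5,"dy":-14.5,"dz":0,"spin":-0.5,"grip":50},
    {"dx":17.4,"dy":-17.4,"dz":0,"spin":-0.6,"grip":50},
    {"dx":20.3,"dy":-20.3,"dz":0,"spin":-0.7,"grip":50},
    {"dx":23.2,"dy":-23.2,"dz":0,"spin":-0.8,"grip":50},
    {"dx":26.1,"dy":-26.1,"dz":0,"spin":-0.9,"grip":50},
    {"dx":29,"dy":-29,"dz":0,"spin":-1.0,"grip":50}
  ]
}}

```text
time_s: 1.33
tcp_pos: [0.4827, 0.3556, 0.227]
eef_rot: [-180.0, 0.0, -74.1]
contact_force: [0.6, 1.4, -0.0]
gripper_width: 0.0437
```

Emit:
{"method": "servo_tool", "body": {
  "targets": [
    {"dx":0.7,"dy":-4,"spin":-0.05,"grip":50},
    {"dx":1.4,"dy":-8,"spin":-0.1,"grip":50},
    {"dx":2.1,"dy":-12,"spin":-0.15,"grip":50},
    {"dx":2.8,"dy":-16,"spin":-0.2,"grip":50},
    {"dx":3.5,"dy":-20,"spin":-0.25,"grip":50},
    {"dx":4.2,"dy":-24,"spin":-0.3,"grip":50},
    {"dx":4.9,"dy":-28,"spin":-0.35,"grip":50},
    {"dx":5.6,"dy":-32,"spin":-0.382,"grip":50},
    {"dx":6.3,"dy":-36,"spin":-0.382,"grip":50},
    {"dx":7.0,"dy":-40,"spin":-0.382,"grip":50}
  ]
}}

```text
validation failed for argument at $.ta...
```

Emit:
{"method": "servo_tool", "body": {
  "targets": [
    {"dx":0.1,"dy":-4,"dz":0,"grip":50},
    {"dx":0.1,"dy":-8,"dz":-1,"grip":50},
    {"dx":0.1,"dy":-11,"dz":-3,"grip":50},
    {"dx":0.1,"dy":-12.4,"dz":-6,"grip":50},
    {"dx":0.1,"dy":-12.4,"dz":-9,"grip":50},
    {"dx":0.1,"dy":-12.4,"dz":-12,"grip":50},
    {"dx":0.1,"dy":-12.4,"dz":-14,"grip":50},
    {"dx":0.1,"dy":-12.4,"dz":-15,"grip":50},
    {"dx":0.1,"dy":-12.4,"dz":-16,"grip":50},
    {"dx":0.1,"dy":-12.4,"dz":-16,"grip":50}
  ]
}}

```text
validation failed for argument at $.ta...
```

```bash
python3 - <<'E'
from h import *
for n,b in(("scene",(180,150,330,270)),("top",(300,120,440,240))):
    im=r.capture(n);cv2.imwrite(f"pics/{n}1.png",im)
    c=[cv2.resize(im[b[1]:b[3],b[0]:b[2]],(390,330),interpolation=cv2.INTER_CUBIC)]
    if n=="scene":a=c
cv2.imwrite("pics/m1.png",np.hstack(a+c))
E
```

```text
(no output)
```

View pics/m1.png

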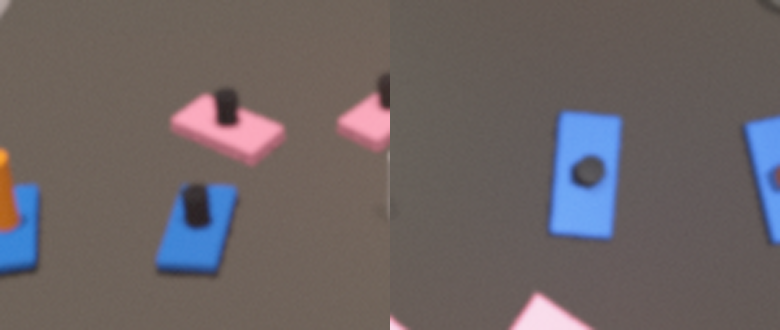

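Both moves were refused because rows left keys out, so the arm has not moved. The picture shows the pad undisturbed, with its knob at its middle. I'll give all five keys in every row.

Emit:
{"method": "servo_tool", "body": {
  "targets": [
    {"dx":0.7,"dy":-4,"dz":0,"spin":-0.05,"grip":50},
    {"dx":1.4,"dy":-8,"dz":0,"spin":-0.1,"grip":50},
    {"dx":2.1,"dy":-12,"dz":0,"spin":-0.15,"grip":50},
    {"dx":2.8,"dy":-16,"dz":0,"spin":-0.2,"grip":50},
    {"dx":3.5,"dy":-20,"dz":0,"spin":-0.25,"grip":50},
    {"dx":4.2,"dy":-24,"dz":0,"spin":-0.3,"grip":50},
    {"dx":4.9,"dy":-28,"dz":0,"spin":-0.35,"grip":50},
    {"dx":5.6,"dy":-32,"dz":0,"spin":-0.382,"grip":50},
    {"dx":6.3,"dy":-36,"dz":0,"spin":-0.382,"grip":50},
    {"dx":7.0,"dy":-40,"dz":0,"spin":-0.382,"grip":50}
  ]
}}

```text
time_s: 2.27
tcp_pos: [0.5516, -0.0443, 0.227]
eef_rot: [-179.9, 0.0, -95.6]
contact_force: [0.7, -0.3, -0.9]
gripper_width: 0.0434
```

Emit:
{"method": "servo_tool", "body": {
  "targets": [
    {"dx":0.1,"dy":-4,"dz":0,"spin":0,"grip":50},
    {"dx":0.1,"dy":-8,"dz":-1,"spin":0,"grip":50},
    {"dx":0.2,"dy":-11,"dz":-3,"spin":0,"grip":50},
    {"dx":0.2,"dy":-12.4,"dz":-6,"spin":0,"grip":50},
    {"dx":0.2,"dy":-12.4,"dz":-9,"spin":0,"grip":50},
    {"dx":0.2,"dy":-12.4,"dz":-12,"spin":0,"grip":50},
    {"dx":0.2,"dy":-12.4,"dz":-14,"spin":0,"grip":50},
    {"dx":0.2,"dy":-12.4,"dz":-15.5,"spin":0,"grip":50},
    {"dx":0.2,"dy":-12.4,"dz":-16.2,"spin":0,"grip":50},
    {"dx":0.2,"dy":-12.4,"dz":-16.2,"spin":0,"grip":50}
  ]
}}

```text
time_s: 3.1
tcp_pos: [0.5527, -0.1665, 0.063]
eef_rot: [179.8, -0.0, -95.7]
contact_force: [0.2, 0.3, 0.7]
gripper_width: 0.044
```

```bash
python3 - <<'E'
from h import *
b=(190,150,330,270);im=r.capture("scene")
cv2.imwrite("pics/s2.png",cv2.resize(im[b[1]:b[3],b[0]:b[2]],None,fx=4,fy=4,interpolation=cv2.INTER_CUBIC))
print(r.get_state()["tcp_pos"])
E
```

```text
[ 0.5536 -0.1666  0.0643]
```

View pics/s2.png

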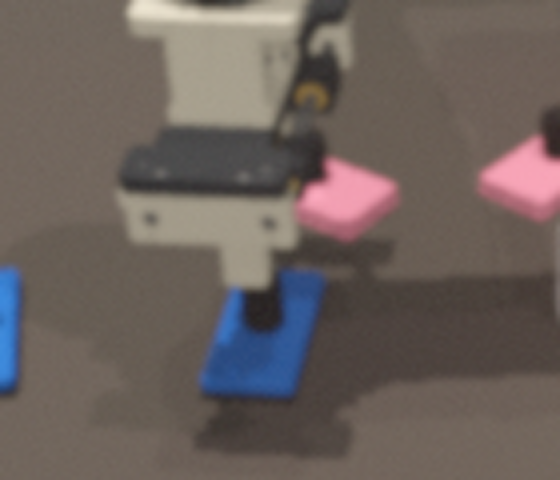

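Scene crop: the knob at crop (263,305) sits between the fingers, with the near finger tip at (247,285). Once perspective is allowed for, they agree within about 3 mm. I go down and grip.

Emit:
{"method": "servo_tool", "body": {
  "targets": [
    {"dx":0,"dy":0.1,"dz":-1.5,"spin":0,"grip":50},
    {"dx":0,"dy":0.1,"dz":-3,"spin":0,"grip":50},
    {"dx":0,"dy":0.1,"dz":-4,"spin":0,"grip":50},
    {"dx":0,"dy":0.1,"dz":-4.5,"spin":0,"grip":50},
    {"dx":0,"dy":0.1,"dz":-4.5,"spin":0,"grip":20},
    {"dx":0,"dy":0.1,"dz":-4.5,"spin":0,"grip":0},
    {"dx":0,"dy":0.1,"dz":-4.5,"spin":0,"grip":0},
    {"dx":0,"dy":0.1,"dz":-4.5,"spin":0,"grip":0},
    {"dx":0,"dy":0.1,"dz":-4.5,"spin":0,"grip":0},
    {"dx":0,"dy":0.1,"dz":-4.5,"spin":0,"grip":0}
  ],
  "squeeze": 25
}}

```text
time_s: 3.98
tcp_pos: [0.5543, -0.1658, 0.0205]
eef_rot: [-179.9, 0.0, -95.7]
contact_force: [-0.6, 0.6, 5.7]
gripper_width: 0.0233
```

Emit:
{"method": "servo_tool", "body": {
  "targets": [
    {"dx":0,"dy":0,"dz":2,"spin":0,"grip":0},
    {"dx":0,"dy":0,"dz":5,"spin":0,"grip":0},
    {"dx":0,"dy":0,"dz":8.5,"spin":0,"grip":0},
    {"dx":0.2,"dy":2,"dz":11.5,"spin":0.02,"grip":0},
    {"dx":0.5,"dy":5,"dz":13.5,"spin":0.06,"grip":0},
    {"dx":0.8,"dy":8.5,"dz":14.5,"spin":0.1,"grip":0},
    {"dx":1.1,"dy":12,"dz":14.5,"spin":0.14,"grip":0},
    {"dx":1.4,"dy":15.5,"dz":14.5,"spin":0.18,"grip":0},
    {"dx":1.7,"dy":19,"dz":14.5,"spin":0.22,"grip":0},
    {"dx":2.0,"dy":22.5,"dz":14.5,"spin":0.276,"grip":0}
  ]
}}

```text
time_s: 4.82
tcp_pos: [0.573, 0.0608, 0.1646]
eef_rot: [180.0, 0.0, -79.8]
contact_force: [1.0, -0.3, -1.4]
gripper_width: 0.0234
```

Emit:
{"method": "servo_tool", "body": {
  "targets": [
    {"dx":0.3,"dy":3,"dz":0,"spin":0,"grip":0},
    {"dx":0.6,"dy":6,"dz":0,"spin":0,"grip":0},
    {"dx":0.9,"dy":9,"dz":0,"spin":0,"grip":0},
    {"dx":1.1,"dy":11.5,"dz":0,"spin":0,"grip":0},
    {"dx":1.1,"dy":12.4,"dz":0,"spin":0,"grip":0},
    {"dx":1.1,"dy":12.4,"dz":-2,"spin":0,"grip":0},
    {"dx":1.1,"dy":12.4,"dz":-4,"spin":0,"grip":0},
    {"dx":1.1,"dy":12.4,"dz":-6,"spin":0,"grip":0},
    {"dx":1.1,"dy":12.4,"dz":-6.5,"spin":0,"grip":0},
    {"dx":1.1,"dy":12.4,"dz":-6.5,"spin":0,"grip":0}
  ]
}}

```text
time_s: 5.65
tcp_pos: [0.5833, 0.1822, 0.0977]
eef_rot: [179.8, -0.1, -79.9]
contact_force: [0.3, 0.2, -0.9]
gripper_width: 0.0233
```

```bash
python3 - <<'E'
from h import *
b=(330,130,530,280);im=r.capture("scene")
cv2.imwrite("pics/s3.png",cv2.resize(im[b[1]:b[3],b[0]:b[2]],None,fx=4,fy=4,interpolation=cv2.INTER_CUBIC))
print(r.get_state()["tcp_pos"])
E
```

```text
[0.5843 0.1827 0.0993]
```

View pics/s3.png

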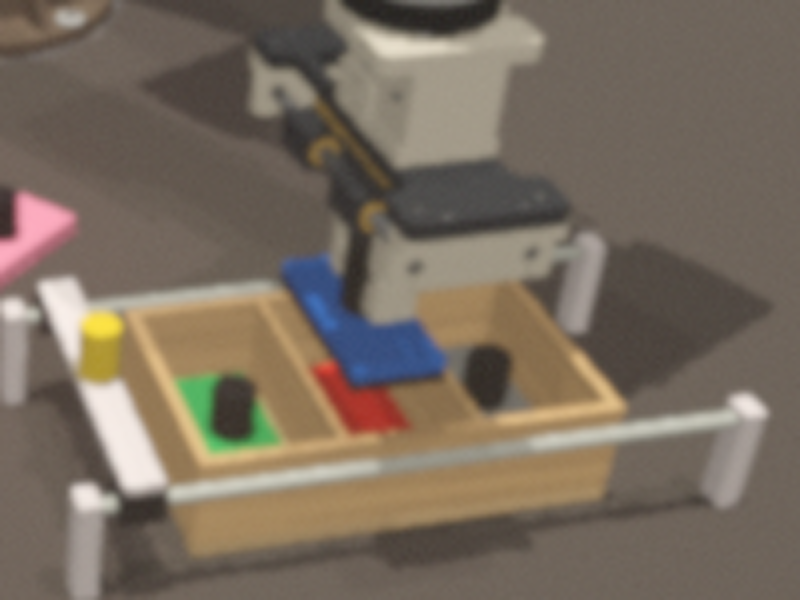

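Scene crop: the pad hangs level over the red pocket, with its front bottom corners at crop (352,385) and (443,367). I check these against the expected position.

```bash
python3 - <<'E'
from h import *
a=np.radians(9.76);ex=np.array([np.cos(a),np.sin(a),0]);ey=np.array([-np.sin(a),np.cos(a),0])
P=np.array([.5843,.1827,.079])
for sy in(-1,1):print(proj("scene",P+ex*.05+ey*.025*sy))
print([ (352/4+330,385/4+130),(443/4+330,367/4+130)])
B=np.array([.585,.1835,.058])
for sy in(-1,1):print([(proj("scene",B+sx*ex*.06+ey*.034*sy)-[330,130])*4 for sx in(-1,1)])
E
```

```text
[418.6481 227.6081]
[442.2268 224.4463]
[(418.0, 226.25), (440.75, 221.75)]
[array([257.455 , 302.2723]), array([342.0848, 439.4993])]
[array([372.7928, 288.0473]), array([469.9151, 421.7077])]
```

Emit:
{"method": "servo_tool", "body": {
  "targets": [
    {"dx":0,"dy":0,"dz":-1.2,"spin":0,"grip":0},
    {"dx":0,"dy":0,"dz":-2.4,"spin":0,"grip":0},
    {"dx":0,"dy":0,"dz":-3.6,"spin":0,"grip":0},
    {"dx":0,"dy":0,"dz":-4.6,"spin":0,"grip":0},
    {"dx":0,"dy":0,"dz":-5.4,"spin":0,"grip":0},
    {"dx":0,"dy":0,"dz":-6,"spin":0,"grip":0},
    {"dx":0,"dy":0,"dz":-6.4,"spin":0,"grip":0},
    {"dx":0,"dy":0,"dz":-6.7,"spin":0,"grip":0},
    {"dx":0,"dy":0,"dz":-6.8,"spin":0,"grip":0},
    {"dx":0,"dy":0,"dz":-6.8,"spin":0,"grip":0}
  ]
}}

```text
time_s: 6.53
tcp_pos: [0.5847, 0.1832, 0.0316]
eef_rot: [-180.0, -0.0, -79.9]
contact_force: [0.1, -0.1, -1.8]
gripper_width: 0.0234
```

Force is still only the pad's weight. I'll go down in 1 mm steps.

Emit:
{"method": "servo_tool", "body": {
  "targets": [
    {"dx":0,"dy":0,"dz":-0.1,"spin":0,"grip":0},
    {"dx":0,"dy":0,"dz":-0.1,"spin":0,"grip":0},
    {"dx":0,"dy":0,"dz":-0.2,"spin":0,"grip":0},
    {"dx":0,"dy":0,"dz":-0.2,"spin":0,"grip":0},
    {"dx":0,"dy":0,"dz":-0.3,"spin":0,"grip":0},
    {"dx":0,"dy":0,"dz":-0.3,"spin":0,"grip":0},
    {"dx":0,"dy":0,"dz":-0.4,"spin":0,"grip":0},
    {"dx":0,"dy":0,"dz":-0.4,"spin":0,"grip":0},
    {"dx":0,"dy":0,"dz":-0.4,"spin":0,"grip":0},
    {"dx":0,"dy":0,"dz":-0.4,"spin":0,"grip":0}
  ]
}}

```text
time_s: 7.37
tcp_pos: [0.5849, 0.1834, 0.0304]
eef_rot: [-179.9, 0.0, -79.8]
contact_force: [-8.3, -1.3, 20.3]
gripper_width: 0.0231
```

Emit:
{"method": "servo_tool", "body": {
  "targets": [
    {"dx":0,"dy":0,"dz":0.2,"spin":0,"grip":0},
    {"dx":0,"dy":0,"dz":0.2,"spin":0,"grip":42},
    {"dx":0,"dy":0,"dz":0.2,"spin":0,"grip":42},
    {"dx":0,"dy":0,"dz":0.2,"spin":0,"grip":42},
    {"dx":0,"dy":0,"dz":0.2,"spin":0,"grip":42},
    {"dx":0,"dy":0,"dz":2,"spin":0,"grip":42},
    {"dx":0,"dy":0,"dz":4,"spin":0,"grip":42},
    {"dx":0,"dy":0,"dz":7,"spin":0,"grip":42},
    {"dx":0,"dy":0,"dz":10,"spin":0,"grip":42},
    {"dx":0,"dy":0,"dz":12,"spin":0,"grip":42}
  ]
}}

```text
time_s: 8.2
tcp_pos: [0.5855, 0.1835, 0.1502]
eef_rot: [-179.9, 0.0, -79.8]
contact_force: [0.3, 0.0, -0.1]
gripper_width: 0.0368
```

Emit:
{"method": "servo_tool", "body": {
  "targets": [
    {"dx":0.5,"dy":-3,"dz":0,"spin":0,"grip":20},
    {"dx":1,"dy":-6,"dz":0,"spin":0,"grip":0},
    {"dx":1.5,"dy":-9,"dz":0,"spin":0,"grip":0},
    {"dx":2,"dy":-12,"dz":0,"spin":0,"grip":0},
    {"dx":2.5,"dy":-15,"dz":0,"spin":0,"grip":0},
    {"dx":3,"dy":-18,"dz":0,"spin":0,"grip":0},
    {"dx":3,"dy":-18,"dz":-2,"spin":0,"grip":0},
    {"dx":3,"dy":-18,"dz":-4,"spin":0,"grip":0},
    {"dx":3,"dy":-18,"dz":-5,"spin":0,"grip":0},
    {"dx":3,"dy":-18,"dz":-5,"spin":0,"grip":0}
  ]
}}

```text
time_s: 9.03
tcp_pos: [0.6129, 0.0027, 0.0947]
eef_rot: [179.7, -0.0, -79.9]
contact_force: [-0.6, 0.5, -0.8]
gripper_width: 0.0004
```

```bash
python3 - <<'E'
from h import *
o=[]
for n,b in(("scene",(320,150,520,290)),("top",(110,90,310,230))):
    im=r.capture(n);o.append(cv2.resize(im[b[1]:b[3],b[0]:b[2]],(400,280),interpolation=cv2.INTER_CUBIC))
    if n=="top":
        m=blob(im,(100,120,50),(125,255,255),(180,130,240,210));pts=np.argwhere(m)[:,::-1].astype(np.float32)
        w=np.array([atz(n,p,.023)[:2] for p in cv2.convexHull(pts)[:,0]],np.float32);print(cv2.minAreaRect(w))
cv2.imwrite("pics/m4.png",np.hstack(o));print(r.get_state()["tcp_pos"])
E
```

```text
((0.5830895900726318, 0.18004274368286133), (0.09313105791807175, 0.04495513439178467), 9.335628509521484)
[0.6147 0.0034 0.0976]
```

View pics/m4.png

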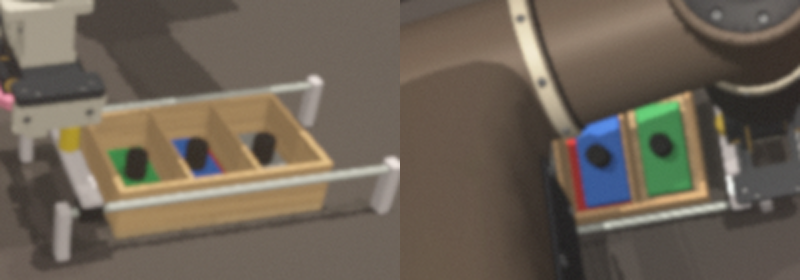

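The pad lies flat in the red-floored pocket, knob up, with the closed fingers behind the yellow knob. I lower and push.

Emit:
{"method": "servo_tool", "body": {
  "targets": [
    {"dx":0,"dy":0,"dz":-0.7,"spin":0,"grip":0},
    {"dx":0,"dy":0,"dz":-1.4,"spin":0,"grip":0},
    {"dx":-0.2,"dy":1,"dz":-1.4,"spin":0,"grip":0},
    {"dx":-0.3,"dy":2,"dz":-1.4,"spin":0,"grip":0},
    {"dx":-0.5,"dy":3,"dz":-1.4,"spin":0,"grip":0},
    {"dx":-0.7,"dy":4,"dz":-1.4,"spin":0,"grip":0},
    {"dx":-0.9,"dy":5.5,"dz":-1.4,"spin":0,"grip":0},
    {"dx":-1.2,"dy":7,"dz":-1.4,"spin":0,"grip":0},
    {"dx":-1.5,"dy":8.5,"dz":-1.4,"spin":0,"grip":0},
    {"dx":-1.7,"dy":10,"dz":-1.4,"spin":0,"grip":0}
  ]
}}

```text
time_s: 9.97
tcp_pos: [0.5973, 0.1047, 0.0839]
eef_rot: [-180.0, -0.0, -79.8]
contact_force: [-0.4, -2.1, -0.7]
gripper_width: 0.0005
```

Emit:
{"method": "servo_tool", "body": {
  "targets": [
    {"dx":-0.3,"dy":2,"dz":0,"spin":0,"grip":0},
    {"dx":-0.7,"dy":4,"dz":0,"spin":0,"grip":0},
    {"dx":-1.0,"dy":6,"dz":0,"spin":0,"grip":0},
    {"dx":-1.4,"dy":8,"dz":0,"spin":0,"grip":0},
    {"dx":-1.7,"dy":10,"dz":0,"spin":0,"grip":0},
    {"dx":-2.1,"dy":12,"dz":0,"spin":0,"grip":0},
    {"dx":-2.4,"dy":14,"dz":0,"spin":0,"grip":0},
    {"dx":-2.8,"dy":16,"dz":0,"spin":0,"grip":0},
    {"dx":-3.1,"dy":18,"dz":0,"spin":0,"grip":0},
    {"dx":-3.3,"dy":19,"dz":0,"spin":0,"grip":0}
  ]
}}

```text
time_s: 10.8
tcp_pos: [0.5642, 0.2961, 0.084]
eef_rot: [-179.9, 0.0, -79.7]
contact_force: [2.5, -0.7, 0.3]
gripper_width: 0.0006
```

Emit:
{"method": "servo_tool", "body": {
  "targets": [
    {"dx":0,"dy":0.2,"dz":0,"spin":0,"grip":0},
    {"dx":-0.1,"dy":0.4,"dz":0,"spin":0,"grip":0},
    {"dx":-0.1,"dy":0.6,"dz":0,"spin":0,"grip":0},
    {"dx":-0.1,"dy":0.8,"dz":0,"spin":0,"grip":0},
    {"dx":-0.2,"dy":1.0,"dz":0,"spin":0,"grip":0},
    {"dx":-0.2,"dy":1.0,"dz":0,"spin":0,"grip":0},
    {"dx":-0.2,"dy":1.0,"dz":0,"spin":0,"grip":0},
    {"dx":-0.2,"dy":1.0,"dz":0,"spin":0,"grip":0},
    {"dx":-0.2,"dy":1.0,"dz":0,"spin":0,"grip":0},
    {"dx":-0.2,"dy":1.0,"dz":0,"spin":0,"grip":0}
  ]
}}

```text
time_s: 11.63
tcp_pos: [0.5626, 0.303, 0.0835]
eef_rot: [180.0, -0.0, -79.9]
contact_force: [0.8, -1.5, -0.9]
gripper_width: 0.0005
```

Back off and rise, clear of the box so the cameras can see it.

Emit:
{"method": "servo_tool", "body": {
  "targets": [
    {"dx":0.2,"dy":-1,"dz":0,"spin":0,"grip":0},
    {"dx":0.3,"dy":-2,"dz":0,"spin":0,"grip":0},
    {"dx":0.3,"dy":-2,"dz":3,"spin":0,"grip":0},
    {"dx":0.3,"dy":-2,"dz":6,"spin":0,"grip":0},
    {"dx":0.3,"dy":-2,"dz":9,"spin":0,"grip":0},
    {"dx":0.3,"dy":-2,"dz":12,"spin":0,"grip":0},
    {"dx":0.3,"dy":-5,"dz":14,"spin":0,"grip":0},
    {"dx":0.3,"dy":-9,"dz":14,"spin":0,"grip":0},
    {"dx":0.3,"dy":-13,"dz":14,"spin":0,"grip":0},
    {"dx":0.3,"dy":-17,"dz":14,"spin":0,"grip":0}
  ]
}}

```text
time_s: 12.47
tcp_pos: [0.5652, 0.1313, 0.2242]
eef_rot: [-179.9, 0.0, -79.8]
contact_force: [1.9, -0.1, -0.1]
gripper_width: 0.0003
```

Emit:
{"method": "servo_tool", "body": {
  "targets": [
    {"dx":0,"dy":-4,"dz":0,"spin":0,"grip":0},
    {"dx":0,"dy":-8,"dz":0,"spin":0,"grip":0},
    {"dx":0,"dy":-12,"dz":0,"spin":0,"grip":0},
    {"dx":0,"dy":-16,"dz":0,"spin":0,"grip":0},
    {"dx":0,"dy":-20,"dz":0,"spin":0,"grip":0},
    {"dx":0,"dy":-22,"dz":0,"spin":0,"grip":0},
    {"dx":0,"dy":-22,"dz":0,"spin":0,"grip":0},
    {"dx":0,"dy":-22,"dz":0,"spin":0,"grip":0},
    {"dx":0,"dy":-22,"dz":0,"spin":0,"grip":0},
    {"dx":0,"dy":-22,"dz":0,"spin":0,"grip":0}
  ]
}}

```text
time_s: 13.3
tcp_pos: [0.5656, -0.0864, 0.2236]
eef_rot: [-180.0, 0.0, -79.8]
contact_force: [0.8, -0.7, -0.1]
gripper_width: 0.0004
```

```bash
python3 - <<'E'
from h import *
o=[];Y=((20,120,100),(35,255,255));c={}
for n,b,yb in(("scene",(320,150,520,290),(430,180,520,260)),("top",(110,90,310,230),(110,100,190,200))):
    im=r.capture(n);o.append(cv2.resize(im[b[1]:b[3],b[0]:b[2]],(400,280),interpolation=cv2.INTER_CUBIC))
    m=blob(im,*Y,yb)
    if m.any():c[n]=cen(m)
    if n=="top":
        bl=lambda bx:np.array([atz(n,p,z)[:2] for p in cv2.convexHull(np.argwhere(blob(im,(100,120,50),(125,255,255),bx))[:,::-1].astype(np.float32))[:,0]],np.float32)
        z=.023;print("pad",cv2.minAreaRect(bl((180,130,240,210))));z=.014
        try:print("tall",cv2.minAreaRect(bl((420,150,465,215))))
        except Exception as e:print("tall hidden")
print(c)
if len(c)==2:print(tri(c["top"],c["scene"]))
elif "top" in c: print(atz("top",c["top"],.1))
cv2.imwrite("pics/m5.png",np.hstack(o));s=r.get_state();print(s["tcp_pos"],s["contact_force"],s["time_s"])
E
```

```text
Traceback (most recent call last):
TypeError: 'NoneType' object is not subscriptable
```

Emit:
{"method": "servo_tool", "body": {
  "targets": [
    {"dx":-2,"dy":-3.3,"dz":0,"spin":0,"grip":0},
    {"dx":-4,"dy":-6.6,"dz":0,"spin":0,"grip":0},
    {"dx":-6,"dy":-10,"dz":0,"spin":0,"grip":0},
    {"dx":-8,"dy":-13.3,"dz":0,"spin":0,"grip":0},
    {"dx":-10,"dy":-16.6,"dz":0,"spin":0,"grip":0},
    {"dx":-12,"dy":-20,"dz":0,"spin":0,"grip":0},
    {"dx":-14,"dy":-23.3,"dz":0,"spin":0,"grip":0},
    {"dx":-16,"dy":-26.6,"dz":0,"spin":0,"grip":0},
    {"dx":-18,"dy":-30,"dz":0,"spin":0,"grip":0},
    {"dx":-20,"dy":-33,"dz":0,"spin":0,"grip":0}
  ]
}}

```text
time_s: 14.23
tcp_pos: [0.3651, -0.4179, 0.2238]
eef_rot: [-180.0, -0.0, -79.8]
contact_force: [-0.0, -0.4, -0.3]
gripper_width: 0.0005
```

```bash
cat >chk.py <<'E'
from h import *
o=[];Y=((20,120,100),(35,255,255));c={}
for n,b,yb in(("scene",(320,150,520,290),(430,180,520,260)),("top",(110,90,310,230),(110,100,190,200))):
    im=r.capture(n);o.append(cv2.resize(im[b[1]:b[3],b[0]:b[2]],(400,280),interpolation=cv2.INTER_CUBIC))
    m=blob(im,*Y,yb)
    if m.any():c[n]=cen(m)
    if n=="top":
        for nm,bx,z in(("pad",(180,130,240,210),.023),("tall",(420,150,465,215),.014)):
            p=np.argwhere(blob(im,(100,120,50),(125,255,255),bx))[:,::-1].astype(np.float32)
            print(nm,len(p),len(p)>9 and cv2.minAreaRect(np.array([atz(n,q,z)[:2] for q in p],np.float32)))
print(c)
if len(c)==2:print(tri(c["top"],c["scene"]))
cv2.imwrite("pics/m5.png",np.hstack(o));s=r.get_state();print(s["tcp_pos"],s["contact_force"],s["time_s"])
E
python3 chk.py
```

```text
pad 755 ((0.584213137626648, 0.1799800544977188), (0.09499497711658478, 0.04387122765183449), 9.922323226928711)
tall 749 ((0.5505123138427734, -0.3297637701034546), (0.10015591233968735, 0.05150581896305084), 11.194839477539062)
{'scene': array([486.4545, 199.2   ]), 'top': array([130.8889, 175.5833])}
(array([0.5609, 0.328 , 0.0907]), [np.float64(0.00017825438455093702), np.float64(0.00017825438455077743)])
[ 0.3635 -0.4194  0.2233] [ 0.1818  0.5793 -1.1027] 14.3333
```

View pics/m5.png

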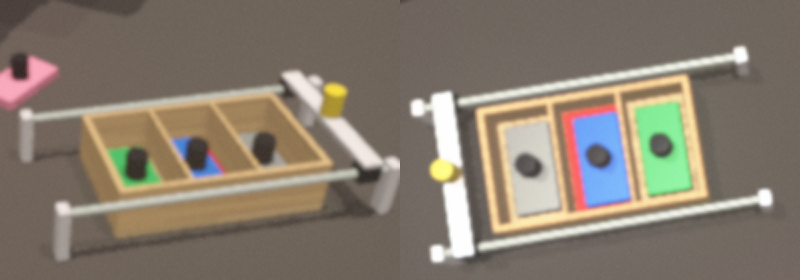

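The bar is at the far end, having moved about 290 mm. The pad is flat in the pocket and the tall pad has not moved.

```bash
python3 -c "
from plant import r
print(r.close_job())"
```

```text
the job is handed in; nothing more can be done
None
```

The job is done and handed in at about 14.3 s of the 51 s allowed. I gripped the short black-knobbed blue pad by its knob and set it in the middle, red-floored pocket. Then I pushed the level bar across by its yellow knob with closed fingers and moved the arm well clear.

**Last checks**
- **Pad:** it lies flat, knob up. Its measured centre is (0.584, 0.180) against about (0.585, 0.183) for the pocket, so it is 3–4 mm off, within the 20 mm allowed. The view into the pocket is partly hidden by the walls. I did not measure the pad's height from the pictures after release. The fingers met the floor at the expected height, and the bar passed over the pad with only about 2 N at the readings I took.
- **Bar:** the yellow knob moved about 290 mm of its 292 mm.
- **Tall pad:** its measured position changed by less than 1 mm.
- **Robot:** it touches nothing.

**What did not go as planned**
- Two move calls were refused because rows left out keys. The arm did not move, and I sent them again in full.
- Setting the pad down, I pressed it onto the floor with about 20 N before letting go.
- My first final check failed because the arm hid the box from the top camera. I moved the arm aside and repeated it.

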